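# Level a centrifuge slab with a pry bar and shims

### The job

Shut the centrifuge's lid gently onto its stop first. Then lever the low edge of its stone slab up with the pry bar over the fulcrum block, push every shim that is laid out (three or four) under that edge until its upright tab almost meets the slab, and let the slab down onto them (the bar can be tucked under the keeper's lip to hold the slab up meanwhile). Finally lay the pry bar back flat along its rubber mat, and leave the other things on the bench alone.

Things in the scene. Friction and masses are not known exactly. Their poses are not given: they have to be found in the camera images.
- slab: stone slab 300 (x) x 240 (y) x 25 mm with a white centrifuge on it, about 4.8 kg in all, pivoting on its far lower edge. Origin: middle of that pivot line, 22 mm above the bench; x along the pivot, z up, free edge at y = -240 mm. The free edge starts 16 mm above the bench; at 22 mm the slab is level. Slab top is bare for 60 mm behind the free edge; the centrifuge is 190 mm wide.
- slab_edge (a point): midpoint of the slab's lower free edge, axes those of the slab (+y inwards under the slab); free space beneath the slab for 200 mm inwards
- stand: steel pry stand, fixed. Origin on the bench under the fulcrum, 46 mm outside the slab's free edge; +y towards the slab, x along it. Fulcrum: round-topped bar, x = -40 to 46 mm, top at 15 mm. Keeper: post x = 38 to 46, y = -98 to -72, 38 mm tall, its lip reaches to x = 16 mm, lip underside at 24.5 mm: a bar pressed down and swung to +x under the lip stays down. A 4 mm strap joins them.
- bar: pry bar, 0.35 kg: wood handle x = -50 to 50, 22 (y) x 26 (z) mm; steel shank 22 wide, 6 thick, on to the heel at x = 205 mm, undersides flush; then a toe 26 long, 5 thick, bent up 0.375 rad. Origin: underside of mid-handle; z: upper side. With the toe flat under the slab the shank slopes 0.375 rad, handle up, over the fulcrum; it fits under the keeper's lip at 0.03 rad.
- bar_mid (a point): middle of the bar's length, on the underside
- mat_mid (a point): middle of the top of the bar's fixed black rubber mat, 340 (x) x 90 (y) x 3 mm; the bar starts lying along it with its toe towards the mat's +x
- lid (a joint): centrifuge lid hinge: 0 = shut on its stop, grows as it opens (rad, up to 1.5); a friction hinge of about 0.3 N m, so the lid stays where it is left and can be pressed down from above near its front
- lid_hinge (a point): middle of the lid's hinge line, 15 mm from the slab's pivot, 119 mm above the slab's underside, axes those of the lid; the shut lid reaches 160 mm from here (its -y) towards the slab's free edge, 190 mm wide, outer face 19 mm above (its z) the hinge line; a pull lip 70 mm wide juts 16 mm from its front
- lid_front (a point): point on the lid's outer face, mid-width, 10 mm from its front edge (150 mm from the hinge line)
- shim1: aluminium levelling shim, 0.14 kg, all alike: plate 70 (x) x 36 (y) x 22 mm thick; an upright grip tab 24 (x) x 12 (y) mm stands mid-width at its rear end, x = -35 to -11 mm, rising to 52 mm above the plate's underside. Origin: centre of the underside, z up, +x towards the nose, the end without the tab, which goes under the slab. Three or four shims are there at a start.
- shim1_nose (a point): middle of shim1's nose end, on its underside
- shim2: aluminium levelling shim, 0.14 kg, all alike: plate 70 (x) x 36 (y) x 22 mm thick; an upright grip tab 24 (x) x 12 (y) mm stands mid-width at its rear end, x = -35 to -11 mm, rising to 52 mm above the plate's underside. Origin: centre of the underside, z up, +x towards the nose, the end without the tab, which goes under the slab. Three or four shims are there at a start.
- shim2_nose (a point): middle of shim2's nose end, on its underside
- shim3: aluminium levelling shim, 0.14 kg, all alike: plate 70 (x) x 36 (y) x 22 mm thick; an upright grip tab 24 (x) x 12 (y) mm stands mid-width at its rear end, x = -35 to -11 mm, rising to 52 mm above the plate's underside. Origin: centre of the underside, z up, +x towards the nose, the end without the tab, which goes under the slab. Three or four shims are there at a start.
- shim3_nose (a point): middle of shim3's nose end, on its underside
- shim4: aluminium levelling shim, 0.14 kg, all alike: plate 70 (x) x 36 (y) x 22 mm thick; an upright grip tab 24 (x) x 12 (y) mm stands mid-width at its rear end, x = -35 to -11 mm, rising to 52 mm above the plate's underside. Origin: centre of the underside, z up, +x towards the nose, the end without the tab, which goes under the slab. Three or four shims are there at a start.
- shim4_nose (a point): middle of shim4's nose end, on its underside
- reagent1: bystander: glass reagent jar 68 x 130 mm, blue cap; origin at the centre of its underside
- reagent2: bystander: glass reagent jar 60 x 120 mm, green cap; origin at the centre of its underside
- washbottle: bystander: blue plastic bottle, 170 mm tall; origin at the centre of its underside
- timer: bystander: black timer, 60 x 50 x 22 mm; origin at the centre of its underside
- tipbox: bystander: orange box of pipette tips, 120 x 80 x 60 mm; origin at the centre of its underside
- beaker: bystander: glass beaker, 70 x 80 mm; origin at the centre of its underside
- phone: bystander: black phone lying flat, 140 x 70 x 10 mm; origin at the centre of its underside
Things that resemble listed ones, but are neither listed nor needed, are in the scene too. What is shaped like the shim4 but green or turquoise is not meant.

How it is judged:
By the outcome, as a careful person would: the job done as asked, in the order asked, and still so for the second after the job is handed in, with the robot touching nothing.
Of shim1, shim2, shim3, shim4 only 3 to 4 are there at a start; the rules pass over those that are not, and their reading is None.
At some moment in a run one of shim1, shim2, shim3, shim4 may be knocked a few centimetres aside while the robot is not near it.
Once in a run the grip may slacken for a moment while it holds something.
It also fails if it takes over 200 s, if anything falls off the work surface, if the arm or the gripper's body presses on something with over 40 N, if the wrist force passes 120 N, or if a joint passes its speed limit or range.

### The arm

A 6-joint arm with a two-finger parallel gripper is mounted at the origin on the work surface. World frame = base frame: x ahead of the robot, y to its left, z up, the work surface at z = 0. Lengths are in mm, angles in rad, forces in N, time in s.
With the tool pointing down it reaches from about 400 to 825 mm from the base axis. Payload 7 kg.
Tool frame: the origin (TCP) lies at the very end of the fingers, on their centre line; the grasp point (between the pads) lies 19 mm behind it; z points along the fingers, y is the direction in which the jaws open and shut (so a half turn about z gives the same grasp; the last joint's range is limited). The gripper opens to 88 mm and grips with 3 to 60 N. Pads are 19 mm wide; open, the fingers measure 130 mm over their backs; the gripper's body (78 mm by 193 mm) begins 47 mm behind the grasp point.
Start: joints at [-0.906, 0.359, 0.012, 0, -1.224, -0.288], TCP at [248.336, -627.634, 226.561] pointing down, gripper open.
Joint ranges: [-3.07, 3.07], [-1.43, 2.12], [-1.02, 1.25], [-3.03, 1.67], [-3.05, -0], [-3.03, 3.03]. Speed limits (rad/s): [2.39, 2.39, 3.01, 3.14, 3.14, 3.14].

### API

Orientations are given as a unit quaternion [x, y, z, w].
In Python, from plant import bot gives the robot as it stands. Calls block until the motion is done:
- bot.move_ptp(position, orientation): joint-space move of the TCP to a pose.
- bot.line_to(position, velocity=150, ori=None): straight line of the TCP; ori=None keeps the orientation; velocity is the mean speed in mm/s.
- bot.move_joints(angles): joint-space move.
- bot.move_gripper(opening, force=None): finger opening in mm; force is the grip in N (None keeps the last); returns when the fingers have stopped.
- bot.pause(seconds).
- bot.solve_ik(position, orientation): joint angles nearest the present ones, or None.
- bot.read_state(): the state.
- bot.camera(name): name is "scene" or "top"; returns the picture (480x640x3 uint8, red, green, blue); there is no depth.
- bot.get_calibration(name): a dict with "fx", "fy", "cx", "cy" (pixels), "view" (4x4, takes a point from world to camera coordinates). Camera axes: x right, y up, looking along -z (the intrinsics and any distortion apply to the point x, -y, -z); pixel columns grow to the right and rows downward; lengths in mm; the calibration is good to about 2 mm. A picture is of the moment at which its call begins. get_calibration takes no time and is no camera call.
A pose or a line that the arm cannot do raises bot.Unreachable and nothing moves.
- bot.close_job(): hands the job in, once; it reports no verdict.
The state is a dict: "t": time; "joint_pos": joint angles; "qvel": joint speeds; "tau": joint torques, N m; "tcp_pos": TCP position; "eef_rot": TCP orientation; "contact_force": force on the tool from outside, world axes, zero at the start; "moment": the same for the moment, N m; "width": finger opening in mm.
Only numpy, scipy, OpenCV 4.12 (cv2) and the standard library are available. Lean on these libraries where they do the work, as an engineer would, in place of code of your own. Each camera call takes 0.05 s, during which the arm holds its last target. There are 200 camera calls.

## Working session

There is one attempt and no reset: what is moved stays moved. The work goes in short steps, each a Python script; the robot and the scene stay as the last script left them, time stands still between calls to the robot, and variables do not carry over. Pictures are saved under pics/ and viewed, about 12 in all and at most 16, crops included, and the job is handed in when it is done.

```bash
ls; mkdir -p pics; python3 - <<'E'
from plant import bot
import cv2,numpy as np
for n in ("scene","top"):
    im=bot.camera(n); cv2.imwrite(f"pics/{n}0.png",im[:,:,::-1]); 
    c=bot.get_calibration(n); print(n,{k:(np.round(v,4).tolist()) for k,v in c.items()})
s=bot.read_state(); print({k:np.round(v,3).tolist() for k,v in s.items()})
E
```

```text
pics
scene {'fx': 437.7439, 'fy': 437.7439, 'cx': 326.0824, 'cy': 241.4881, 'view': [[0.7713, 0.6363, 0.014, -402.7555], [-0.5069, 0.6009, 0.618, 172.9242], [0.3848, -0.4838, 0.7861, -1548.8222], [0.0, 0.0, 0.0, 1.0]]}
top {'fx': 590.6772, 'fy': 590.6772, 'cx': 326.8346, 'cy': 238.6034, 'view': [[-0.0717, -0.9974, -0.0035, 46.1484], [0.9757, -0.0708, 0.2074, -541.6525], [-0.2071, 0.0115, 0.9782, -1631.8031], [0.0, 0.0, 0.0, 1.0]]}
{'t': 0.1, 'joint_pos': [-0.906, 0.359, 0.011, -0.0, -1.224, -0.288], 'qvel': [-0.0, -0.001, 0.001, 0.001, -0.001, -0.0], 'tau': [-0.001, -58.416, 29.375, 7.015, 0.01, -0.0], 'tcp_pos': [248.189, -627.232, 225.692], 'eef_rot': [-0.187, 0.982, 0.001, -0.0], 'contact_force': [0.183, -0.904, 0.062], 'moment': [0.014, 0.009, -0.048], 'width': 87.508}
```

View pics/scene0.png

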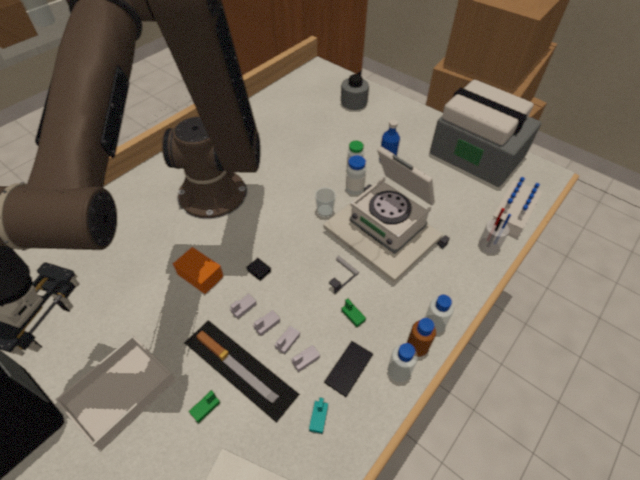

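View pics/top0.png

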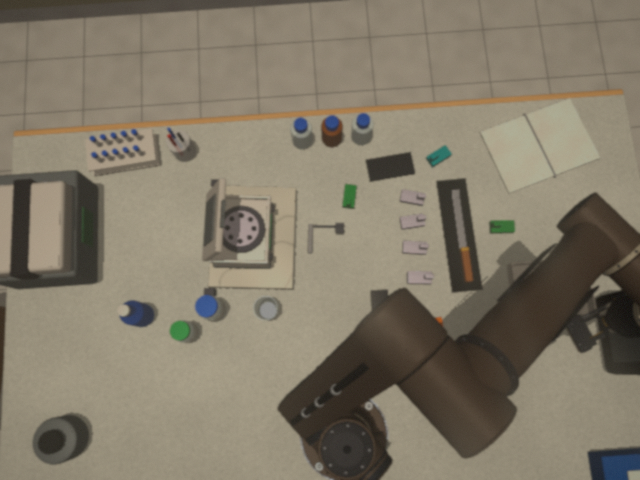

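Scene picture: the slab and centrifuge are around (385,225) and the lid is open. The stand is near (345,275), and four grey shims sit at (243,304), (266,321), (288,339) and (306,357). The bar is on its mat at (240,370); the look-alikes are green at (352,312) and (205,405), and turquoise at (318,415). In the top view the shims are at (412,197), (413,221), (415,247) and (420,278). I'll enlarge that view to confirm.

```bash
cat > h.py <<'E'
from plant import bot
import cv2,numpy as np
from scipy.spatial.transform import Rotation as R
CAL={n:bot.get_calibration(n) for n in("scene","top")}
def ray(n,u,v):
    c=CAL[n];V=np.array(c["view"]);d=np.array([(u-c["cx"])/c["fx"],-(v-c["cy"])/c["fy"],-1.])
    return -V[:3,:3].T@V[:3,3], V[:3,:3].T@d
def onz(n,u,v,z):
    o,d=ray(n,u,v);return o+d*(z-o[2])/d[2]
def proj(n,p):
    c=CAL[n];V=np.array(c["view"]);q=V[:3,:3]@np.asarray(p,float)+V[:3,3]
    return np.array([c["cx"]+c["fx"]*q[0]/-q[2],c["cy"]-c["fy"]*q[1]/-q[2]])
def snap(n,name,box=None,k=1):
    im=bot.camera(n)[:,:,::-1].copy();cv2.imwrite(f"pics/{name}_full.png",im)
    if box: im=im[box[1]:box[3],box[0]:box[2]]
    if k!=1: im=cv2.resize(im,None,fx=k,fy=k,interpolation=cv2.INTER_CUBIC)
    cv2.imwrite(f"pics/{name}.png",im);return im
E
python3 - <<'E'
import cv2
im=cv2.imread('pics/top0.png')[160:305,195:495]
cv2.imwrite('pics/c1.png',cv2.convertScaleAbs(cv2.resize(im,None,fx=2.66,fy=2.66,interpolation=cv2.INTER_CUBIC),alpha=1.3))
im=cv2.imread('pics/scene0.png')[235:425,170:420]
cv2.imwrite('pics/c2.png',cv2.convertScaleAbs(cv2.resize(im,None,fx=3,fy=3,interpolation=cv2.INTER_CUBIC),alpha=1.2))
E
```

```text
(no output)
```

View pics/c1.png

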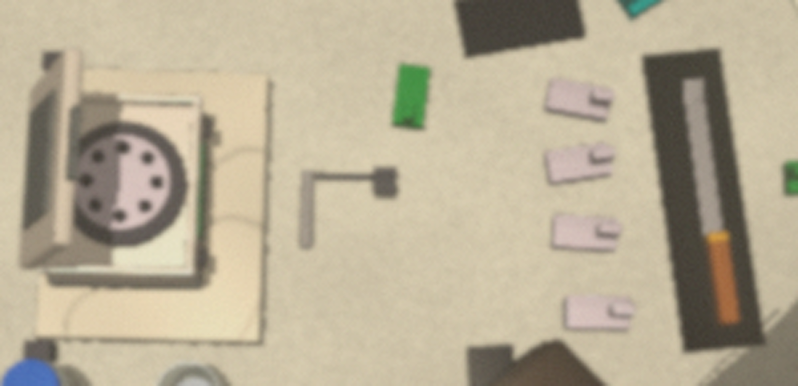

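View pics/c2.png

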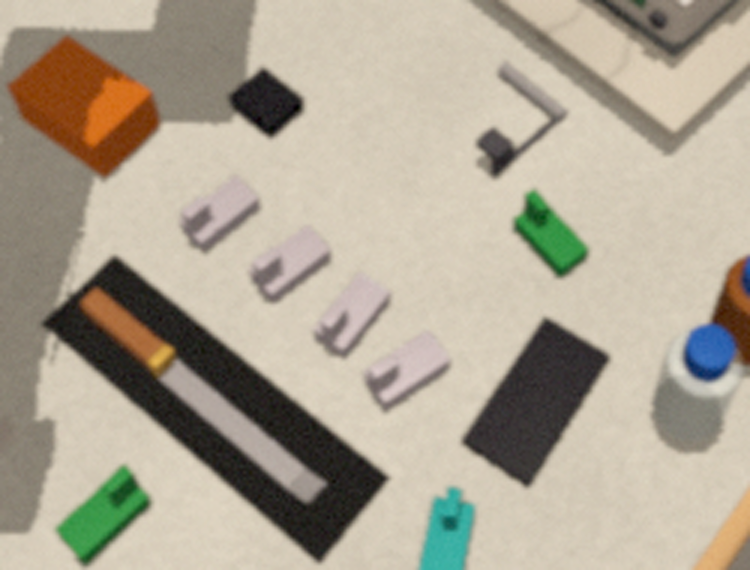

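The crops confirm four grey-pink aluminium shims with their noses towards the slab. The green and turquoise ones don't match the description. Next I'll measure positions.

```bash
python3 - <<'E'
from h import *
im=cv2.imread('pics/top0.png');
def lab(i): return cv2.cvtColor(i,cv2.COLOR_BGR2LAB).astype(int)
L=lab(im); S=lab(cv2.imread('pics/scene0.png'))
print('bench',L[230,370],'shim',L[197,408],'slab',L[200,285],'shank',L[210,458],'handle',L[262,466],'mat',L[185,450])
print('scene bench',S[360,330],'shim',S[325,268])
# shims: less yellow (b) than bench
def comps(L,lo,hi,box,amin,amax):
    m=np.zeros(L.shape[:2],np.uint8); x0,y0,x1,y1=box
    m[y0:y1,x0:x1]=cv2.inRange(L.astype(np.uint8),np.array(lo,np.uint8),np.array(hi,np.uint8))[y0:y1,x0:x1]
    for c in cv2.findContours(m,cv2.RETR_EXTERNAL,cv2.CHAIN_APPROX_NONE)[0]:
        a=cv2.contourArea(c)
        if amin<a<amax: yield c,cv2.minAreaRect(c)
for c,r in comps(L,[100,128,118],[255,160,132],(390,180,440,295),80,900):
    P=np.array([onz('top',*p,22)[:2] for p in cv2.boxPoints(r)])
    print('shim top',np.round(r[0],1),np.round(r[1],1),r[2],'ctr',np.round(P.mean(0),1),'sides',np.round(np.linalg.norm(np.diff(P,axis=0),axis=1),1), 'ang',np.round(np.degrees(np.arctan2(*(P[1:]-P[:-1])[:, ::-1].T)),1))
for c,r in comps(L,[0,100,110],[75,150,150],(435,170,485,298),1000,9000):
    P=np.array([onz('top',*p,3) for p in cv2.boxPoints(r)]);print('mat',np.round(P,0).tolist(),P.mean(0))
def W(u,v,z,off=(195,160),k=2.66): return onz('top',off[0]+(u+.5)/k-.5,off[1]+(v+.5)/k-.5,z)
print('slab top corners');A=W(269,76,41);B=W(260,341,41);C=W(37,337,47)
for p in(A,B,C):print(np.round(p,1))
print(np.linalg.norm(A-B),np.linalg.norm(C-B), np.degrees(np.arctan2(*(A-B)[1::-1])),np.degrees(np.arctan2(*(B-C)[1::-1])))
print('fulcrum ends',W(307,172,15),W(306,247,15)); print('keeper top',W(375,168,38),W(396,168,38),W(396,197,38),W(375,197,38))
print('bar handle end',W(728,323,16+13),'ferrule',W(716,234,16),'shank tip',W(693,79,12))
print('green',W(411,97,22),'phone',W(457,0,10))
E
```

```text
bench [163 127 140] shim [153 133 132] slab [169 129 143] shank [126 130 134] handle [100 143 154] mat [ 55 126 134]
scene bench [184 128 137] shim [166 132 131]
shim top [412.3 197.3] [21.4 10.6] 10.61965560913086 ctr [ 657.3 -254.7] sides [32.8 63.1 32.8] ang [ -15.8 -105.3  163.8]
mat [[705.0, -331.0, 3.0], [713.0, -420.0, 3.0], [374.0, -432.0, 3.0], [366.0, -346.0, 3.0]] [ 539.59096027 -381.99112918    3.        ]
slab top corners
[704.5  86.9  41. ]
[411.5 114.4  41. ]
[432.1 350.5  47. ]
294.27341239698904 237.04039008928115 -5.355880525577306 -94.98605691790952
fulcrum ends [598.83326762  52.6129698   15.        ] [514.58520716  59.2694973   15.        ]
keeper top [592.42569651 -22.18738856  38.        ] [590.76105346 -45.08145565  38.        ] [558.39641446 -42.56428559  38.        ] [560.05298773 -19.75985001  38.        ]
bar handle end [ 396.13004848 -388.2924829    29.        ] ferrule [ 496.33374158 -390.29902189   16.        ] shank tip [ 675.19131219 -386.76257942   12.        ]
green [674.44036409 -68.7412107   22.        ] phone [ 788.20490749 -130.68956813   10.        ]
```

```bash
cat >> h.py <<'E'
def shims(n,im,box,yaw0=85,k=4):
    """blobs greyer than the bench -> plate outline on z=22, in world mm"""
    x0,y0,x1,y1=box
    I=cv2.resize(cv2.GaussianBlur(im,(3,3),0)[y0:y1,x0:x1],None,fx=k,fy=k,interpolation=cv2.INTER_CUBIC)
    L=cv2.cvtColor(I,cv2.COLOR_BGR2LAB).astype(float)
    m=((L[:,:,1]-L[:,:,2]>-6.5)&(L[:,:,0]>85)).astype(np.uint8)
    m=cv2.morphologyEx(m,cv2.MORPH_OPEN,np.ones((5,5)));out=[]
    for c in cv2.findContours(m,cv2.RETR_EXTERNAL,cv2.CHAIN_APPROX_NONE)[0]:
        if cv2.contourArea(c)<120*k*k or cv2.contourArea(c)>700*k*k: continue
        r=cv2.minAreaRect(c);px=(cv2.boxPoints(r)+.5)/k-.5+[x0,y0]
        P=np.array([onz(n,*p,22)[:2] for p in px]);e=P[1]-P[0],P[2]-P[1]
        l=max(e,key=np.linalg.norm);a=np.degrees(np.arctan2(l[1],l[0]));a=(a-yaw0+90)%180-90+yaw0
        out.append((px.mean(0),P.mean(0),[np.linalg.norm(v) for v in e],a))
    return sorted(out,key=lambda o:-o[1][0])
E
python3 - <<'E'
from h import *
im=cv2.imread('pics/top0.png')
for o in shims('top',im,(390,180,440,292)): print([np.round(v,1).tolist() for v in o])
sc=cv2.imread('pics/scene0.png')
print('scene')
for o in shims('scene',sc,(225,285,325,375)): print([np.round(v,1).tolist() for v in o])
# bar
I=im[170:300,430:490]; L=cv2.cvtColor(I,cv2.COLOR_BGR2LAB).astype(int)
h=(L[:,:,2]>145)&(L[:,:,1]>133); s=(L[:,:,0]>85)&(~h)
for nm,m,z in(('handle',h,29),('shank',s,9)):
    m=m.astype(np.uint8)
    for c in cv2.findContours(m,cv2.RETR_EXTERNAL,cv2.CHAIN_APPROX_NONE)[0]:
        if cv2.contourArea(c)>100:
            r=cv2.minAreaRect(c);px=cv2.boxPoints(r)+[430,170];P=np.array([onz('top',*p,z)[:2] for p in px]);print(nm,cv2.contourArea(c),np.round(P,0).tolist(),P.mean(0).round(1))
# lid candidates
o=np.array([558,100.7]);ex=np.array([.996,-.0906]);ey=np.array([.0906,.996])
for th in(1.0,1.1,1.2,1.3,1.4,1.5):
    Y=-15-0; out=[]
    for n in('top','scene'):
        for x in(-95,95):
            y=240-15-160*np.cos(th)+19*np.sin(th); z=22+119+160*np.sin(th)+19*np.cos(th)
            p=o+ex*x+ey*y; out.append(proj(n,[*p,z]).round(0).astype(int).tolist())
    print(th,out)
E
```

```text
[[412.3, 197.0], [658.2, -255.0], [40.6, 74.6], 74.4]
[[412.9, 220.9], [585.6, -249.3], [78.2, 39.9], 95.5]
[[415.1, 247.2], [506.8, -247.6], [39.2, 75.6], 82.8]
[[420.0, 277.2], [418.2, -252.7], [77.1, 38.5], 85.9]
scene
[[305.2, 357.7], [664.0, -258.2], [79.3, 47.1], 75.3]
[[287.0, 339.3], [591.5, -250.2], [82.9, 47.6], 94.6]
[[237.4, 367.7], [546.8, -391.4], [25.6, 86.9], 0.5]
[[266.0, 322.0], [511.6, -249.3], [80.0, 53.9], 82.6]
[[242.6, 305.0], [423.2, -253.5], [80.0, 57.7], 84.0]
handle 197.0 [[495.0, -378.0], [496.0, -399.0], [399.0, -400.0], [398.0, -379.0]] [ 447.  -388.7]
shank 7611.0 [[742.0, -319.0], [729.0, -496.0], [343.0, -446.0], [355.0, -277.0]] [ 542.2 -384.5]
1.0 [[224, 253], [228, 179], [373, 150], [426, 183]]
1.1 [[218, 252], [222, 178], [377, 146], [430, 178]]
1.2 [[211, 252], [216, 177], [381, 142], [434, 174]]
1.3 [[204, 252], [209, 177], [384, 139], [438, 171]]
1.4 [[198, 251], [202, 176], [388, 136], [441, 167]]
1.5 [[191, 251], [196, 176], [391, 133], [445, 165]]
```

```bash
python3 - <<'E'
import cv2,numpy as np
a=cv2.resize(cv2.imread('pics/top0.png')[160:280,190:300],None,fx=4.5,fy=4.5,interpolation=cv2.INTER_CUBIC)[:,:400]
b=cv2.resize(cv2.imread('pics/scene0.png')[135:255,345:445],None,fx=4,fy=4,interpolation=cv2.INTER_CUBIC)
b=cv2.copyMakeBorder(b,0,540-480,0,0,cv2.BORDER_CONSTANT)
cv2.imwrite('pics/c3.png',np.hstack([a,b]))
E
```

```text
(no output)
```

View pics/c3.png

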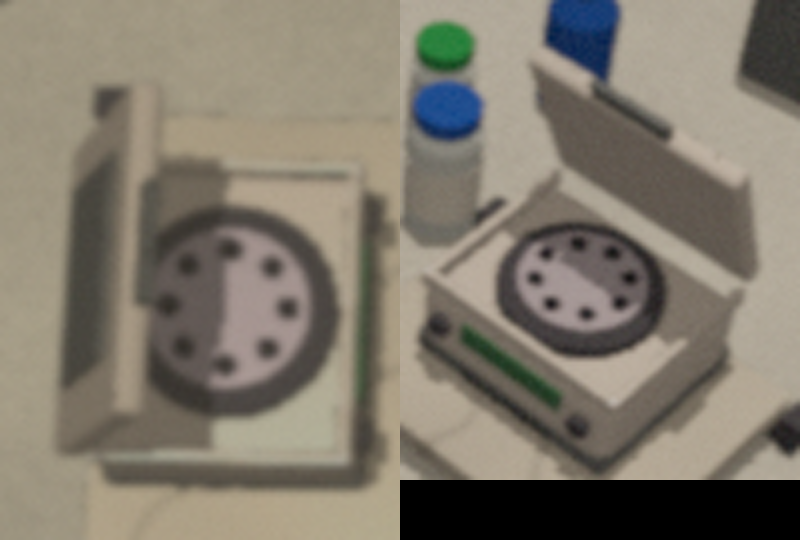

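Left half (top view): the lid's outer front edge runs from about (135,85) to (115,413) in the crop. Right half (scene view): it runs from (535,48) to (748,170). Both agree with a lid angle of about 1.13 rad, given the slab edge middle at (558,101) and yaw −5.2°. I'll shut the lid now.

```bash
cat >> h.py <<'E'
YAW=np.radians(-5.2); EX=np.array([np.cos(YAW),np.sin(YAW),0]); EY=np.array([-np.sin(YAW),np.cos(YAW),0])
E0=np.array([558,100.7,0]) # slab edge midpoint on bench level
ST=E0-46*EY
def ori(a,pitch=0):
    """tool down, jaws along world angle a (rad); then pitched about the jaw axis"""
    ty=np.array([np.cos(a),np.sin(a),0]);tz=np.array([0,0,-1.]);tx=np.cross(ty,tz)
    return (R.from_rotvec(pitch*ty)*R.from_matrix(np.c_[tx,ty,tz])).as_quat()
def slab(x,y,z): return E0+x*EX+y*EY+[0,0,z]
def st(): 
    s=bot.read_state();return s['t'],np.round(s['tcp_pos'],1),np.round(s['contact_force'],1),round(s['width'],1)
E
python3 - <<'E'
from h import *
p=slab(0,215,340)
for a in(YAW,YAW+np.pi): 
    for pt,aa in((p,a),(slab(0,-200,150),a),(np.array([446,-388,100]),a+np.pi/2)): 
        j=bot.solve_ik(pt,ori(aa)); print(np.round(aa,2),None if j is None else np.round(j,2))
print(R.from_quat(bot.read_state()['eef_rot']).as_matrix().round(2))
E
```

```text
-0.09 [ 0.8   0.29  0.16  0.   -1.45  2.26]
-0.09 [ 0.18  0.22 -0.37  0.   -0.98  2.87]
1.48 [-0.39  0.33 -0.34  0.   -0.9  -1.28]
3.05 [ 0.8   0.29  0.16  0.   -1.45 -0.89]
3.05 [ 0.18  0.22 -0.37  0.   -0.98 -0.27]
4.62 [-0.39  0.33 -0.34  0.   -0.9   1.87]
[[-0.93 -0.37 -0.  ]
 [-0.37  0.93  0.  ]
 [ 0.    0.   -1.  ]]
```

```bash
python3 - <<'E'
from h import *
A=YAW+np.pi;q=ori(A)
bot.move_gripper(0,20)
bot.move_ptp([480,-150,420],q)
bot.move_ptp(slab(0,225,400),q); 
def P(th,off=0,r=148):  # lid angle relative to world, TCP with finger corner (-9.5 in y) on the outer face
    return slab(0,225-r*np.cos(th)+(19+off)*np.sin(th)+9.5, 141+r*np.sin(th)+(19+off)*np.cos(th))
bot.line_to(P(1.3,12),120); print(st())
f0=np.array(bot.read_state()['contact_force'])
for th in np.arange(1.2,0.13,-0.1):
    bot.line_to(P(th),70)
    print(round(th,2),np.round(np.array(bot.read_state()['contact_force'])-f0,1))
z=P(.1)
for th in np.arange(0.10,-0.09,-0.012):
    bot.line_to(P(th),25); f=np.array(bot.read_state()['contact_force'])-f0
    print(round(th,3),f.round(1),st()[1])
    if f[2]>7: break
bot.pause(.3);print(st())
bot.line_to(bot.read_state()['tcp_pos']+np.array([0,0,120]),150)
snap('scene','s1',(330,130,450,270),4.2); print(st())
E
```

```text
(6.375, array([578.8, 324.7, 292.9]), array([0.3, 0.2, 0.3]), 0.9)
1.2 [-0.1  0.5 -0.2]
1.1 [-0.  -0.  -0.1]
1.0 [-0.2 -0.3 -0.1]
0.9 [ 0.4 -0.5 -0.1]
0.8 [-0.1 -0.2 -0.2]
0.7 [-1.2 -0.9 -0.4]
0.6 [-0.1 -0.1  0.1]
0.5 [-0.2 -0.5 -0.3]
0.4 [0.5 0.1 0.1]
0.3 [ 0.3 -0.1 -0.7]
0.2 [-0.3  0.1 -0.6]
0.1 [0.1 0.2 0.1] [566.  189.4 174.7]
0.088 [-0.2 -0.2  0. ] [566.  189.1 172.9]
0.076 [-0.8  0.3 -1.5] [565.9 188.7 171. ]
0.064 [ 0.4 -1.  -0.1] [565.9 188.3 169.3]
0.052 [ 0.4 -0.  -0.1] [565.9 188.  167.5]
0.04 [-0.3  0.2 -0.4] [565.8 187.7 165.7]
0.028 [ 0.2 -0.1 -0.6] [565.8 187.4 164. ]
0.016 [-0.5 -1.  -0.8] [565.8 187.1 162.2]
0.004 [-0.9 -0.8 -0.3] [565.8 186.9 160.5]
-0.008 [ 0.8 -0.1 -0.6] [565.8 186.6 158.7]
-0.02 [-0.2  0.4 -0.5] [565.7 186.4 156.9]
-0.032 [-4.3 -0.   7.8] [565.9 186.4 156.4]
(14.375, array([565.9, 186.5, 156.4]), array([-3.5, -0.2,  8.3]), 0.7)
(15.3833, array([565.4, 186.2, 275.1]), array([-0.3,  0.2,  1.3]), 0.3)
```

View pics/s1.png

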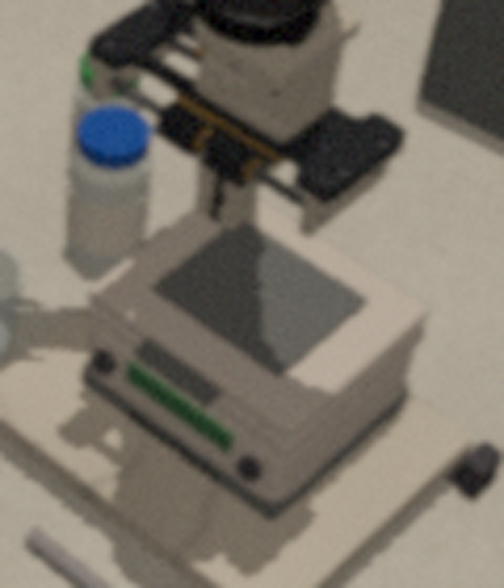

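The lid is shut: the outer face sits at z≈156 as predicted, and the picture shows it closed. Next I'll grasp the bar and bring it above the stand.

```bash
cat >> h.py <<'E'
XG,ZG=20.,2.
def bar(heel_y,heel_z,phi,x=-8.,psi=0.,toe=None,xg=XG):
    """TCP position and orientation for the held bar; heel in stand coords; psi swings the handle to +x about the toe"""
    c,s=np.cos(psi),np.sin(psi); fwd=-s*EX+c*EY
    pt=ST+x*EX+(heel_y+20)*EY            # pivot point above the toe
    heel=pt-20*fwd+np.array([0,0,heel_z])
    u=np.cos(phi)*fwd-np.array([0,0,np.sin(phi)]);n=np.sin(phi)*fwd+np.array([0,0,np.cos(phi)])
    return heel-(205-xg)*u+ZG*n, ori(YAW+np.pi+psi,phi)
E
python3 - <<'E'
from h import *
b=0.009;q=ori(np.pi/2+b)
g=np.array([447+XG,-388.5,5])
bot.move_gripper(50,60)
bot.move_ptp(g+[0,0,150],q); bot.line_to(g+[0,0,40],200); bot.line_to(g,60); print(st())
bot.move_gripper(10,60); bot.pause(.2); print(st())
bot.line_to(g+[0,0,150],120); print(st())
p,qq=bar(10,60,0.0); p[2]=155
bot.move_ptp(p,qq)
p,qq=bar(10,45,0.43); bot.line_to(p,100,qq); print(st(),p)
snap('scene','s2',(230,210,430,360),4); snap('top','t2')
E
```

```text
(20.0083, array([ 467.2, -388.6,    5. ]), array([ 0.6, -0.8, -0.4]), 49.9)
(20.7833, array([ 467.1, -388.6,    5.2]), array([-0.2,  0.5,  2. ]), 21.5)
(22.1833, array([ 466.5, -388.2,  154. ]), array([ 0.5,  0.4, -3.3]), 21.7)
(23.9167, array([ 531.7, -101.4,  123.6]), array([ 0.7, -0.5, -2.8]), 21.3) [ 531.6050625  -101.06305711  123.93902995]
```

View pics/s2.png

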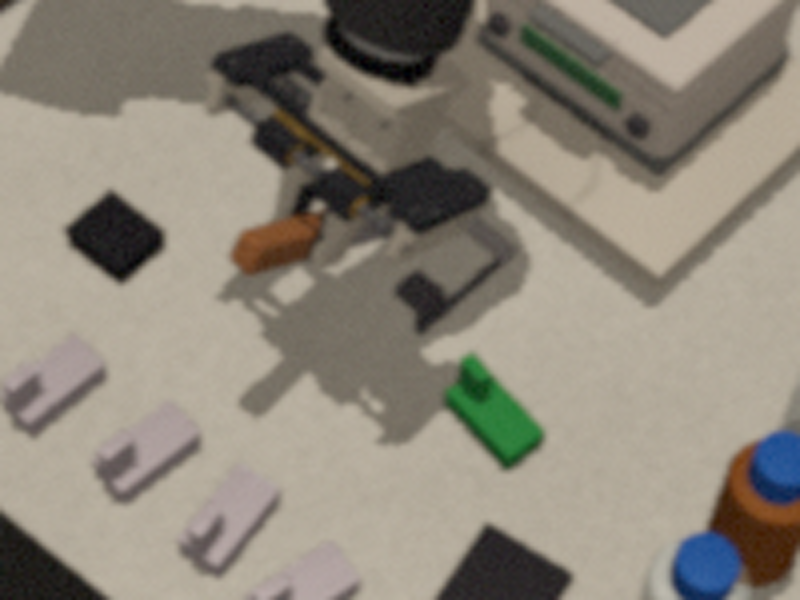

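The bar is held at mid-handle and angled over the stand. Next I'll insert the toe slowly along the shank direction, watching the forces.

```bash
cat >> h.py <<'E'
def hz(heel_y,phi,cl,r=5.):
    """heel height for a shank lying cl above the fulcrum"""
    d=(heel_y-(r+cl)*np.sin(phi))/np.cos(phi);return 15-r+(r+cl)*np.cos(phi)-d*np.sin(phi)
E
python3 - <<'E'
from h import *
f0=np.array(bot.read_state()['contact_force'])
def go(hy,hh,phi,v=40,**k):
    p,q=bar(hy,hh,phi,**k);bot.line_to(p,v,q);s=bot.read_state();f=np.array(s['contact_force'])-f0
    print(hy,round(hh,1),phi,f.round(1),s['tcp_pos'].round(1) if hasattr(s['tcp_pos'],'round') else s['tcp_pos'],round(s['width'],1));return f
for hy,phi,cl in((10,.43,8),(14,.43,3),(18,.43,2.5),(22,.43,2.5),(26,.43,2.5),(30,.42,2.5),(34,.41,2.5),(38,.385,2.5)):
    f=go(hy,hz(hy,phi,cl),phi)
    if np.linalg.norm(f)>8: print('stop');break
snap('scene','s3',(300,220,420,310),6); snap('top','t3')
E
```

```text
10 19.7 0.43 [0.8 0.4 3.3] [ 532.  -100.7   98.7] 21.3
14 12.4 0.43 [0.3 3.2 3.8] [532.3 -96.5  91. ] 21.4
18 10.0 0.43 [0.7 2.7 4.3] [532.5 -92.7  88.8] 21.5
22 8.2 0.43 [-0.4  1.1  5.1] [532.8 -88.9  87. ] 21.8
26 6.3 0.43 [-0.4  1.1  5.8] [533.1 -84.9  85.1] 21.5
30 4.8 0.42 [-0.6  3.4  4.3] [533.6 -81.5  81.8] 21.7
34 3.4 0.41 [-0.3  2.1  4. ] [533.8 -78.3  78.8] 21.6
38 2.7 0.385 [0.8 4.1 4.4] [534.1 -76.3  73.8] 21.6
```

View pics/s3.png

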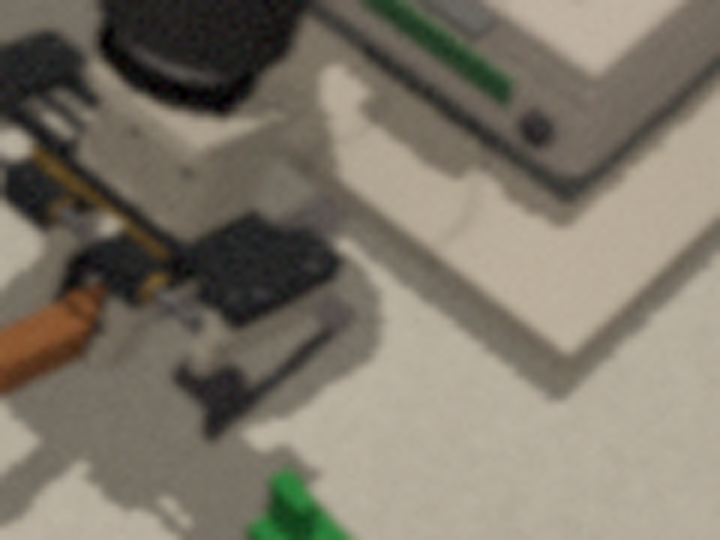

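```bash
python3 - <<'E'
from h import *
k=lambda p:((proj('scene',p)-[300,220])*6).round(0)
S=lambda x,y,z:ST+x*EX+y*EY+np.array([0,0,z])
for nm,p in dict(edge_top=S(-8,46,41),edge_topR=S(3,46,41),edge_topL=S(-19,46,41),edge_bot=S(-8,46,16),corner=S(150,46,41),heelR=S(3,38,9),heelL=S(-19,38,9),fulcrumR=S(46,0,15),sh80R=S(3,10,20),fulcL=S(-40,0,15)).items(): print(nm,k(p))
im=cv2.imread('pics/t3_full.png')
cv2.imwrite('pics/t3c.png',cv2.resize(im[190:290,260:400],None,fx=5,fy=5,interpolation=cv2.INTER_CUBIC))
k=lambda p:((proj('top',p)-[260,190])*5).round(0)
for nm,p in dict(edge_top=S(-8,46,41),heelR=S(3,38,9),heelL=S(-19,38,9)).items(): print(nm,k(p))
E
```

```text
edge_top [324. 167.]
edge_topR [340. 179.]
edge_topL [309. 155.]
edge_bot [321. 196.]
corner [562. 349.]
heelR [326. 225.]
heelL [295. 201.]
fulcrumR [339. 309.]
sh80R [290. 243.]
fulcL [216. 212.]
edge_top [170. 249.]
heelR [188. 243.]
heelL [186. 279.]
```

View pics/t3c.png

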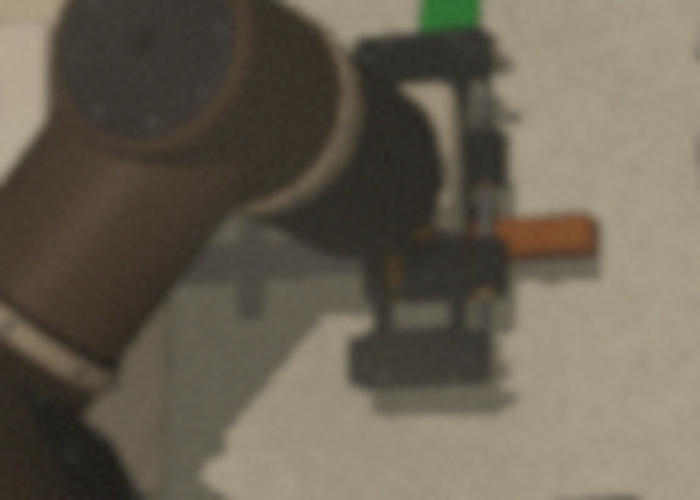

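In the scene crop the shank meets the slab's lower edge at about (315,195), and the slab top beyond it is clear. So the toe is under the slab, and the shank rides on the fulcrum with about 4 N. I'll press the handle down in steps.

```bash
python3 - <<'E'
from h import *
def go(hy,hh,phi,v=40,**k):
    p,q=bar(hy,hh,phi,**k);bot.line_to(p,v,q);s=bot.read_state();f=np.array(s['contact_force'])
    print(hy,round(hh,1),round(phi,3),f.round(1),np.round(s['tcp_pos'],1),'err',np.round(s['tcp_pos']-p,1),round(s['width'],1));return f
for hy,phi,cl in((41,.36,1.5),(43,.34,.5),(43.2,.3,0),(43.4,.25,0),(43.6,.2,0),(43.8,.15,0),(44,.1,0),(44,.05,0),(44,.02,0)):
    f=go(hy,hz(hy,phi,cl),phi)
    if np.linalg.norm(f)>35: print('stop');break
snap('scene','s4',(290,200,450,320),5); snap('top','t4')
E
```

```text
41 1.5 0.36 [-0.4  3.2  1.9] [534.1 -75.3  68.5] err [ 0.1 -0.  -0.1] 21.1
43 0.6 0.34 [0.3 1.5 2.2] [534.1 -74.7  64.2] err [ 0.1 -0.1  0. ] 21.7
43.2 1.9 0.3 [-0.2  2.9  2.3] [534.  -76.7  58.6] err [0.2 0.1 0.1] 21.3
43.4 4.1 0.25 [-0.2  4.3  1.6] [533.9 -79.   51.9] err [0.3 0.2 0.1] 21.6
43.6 6.3 0.2 [-0.1  3.9  1.7] [533.5 -81.2  45.2] err [ 0.1 -0.   0.2] 21.8
43.8 8.4 0.15 [-1.6  8.8  8.2] [533.8 -82.3  38.8] err [0.5 0.4 0.7] 21.2
44 10.6 0.1 [-1.3  8.3  7. ] [533.7 -83.2  31.8] err [0.5 0.5 0.7] 21.8
44 12.8 0.05 [-0.8  8.5  6.4] [533.7 -83.9  24.8] err [0.5 0.6 0.7] 21.7
44 14.1 0.02 [-0.5  8.7  7.6] [533.7 -84.2  20.6] err [0.6 0.6 0.8] 21.5
```

View pics/s4.png

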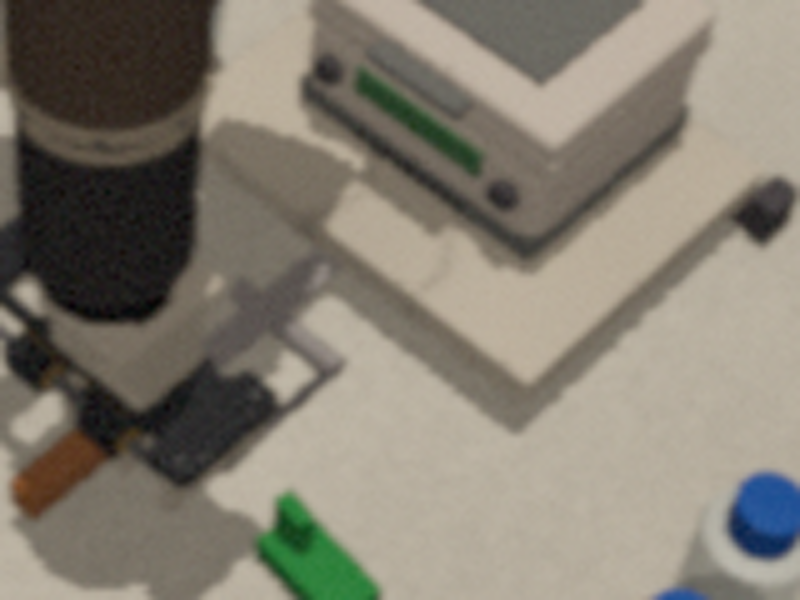

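The slab is lifted: the gap under it is visible and the handle carries about 10 N. I'll swing the bar under the lip and release it gently.

```bash
python3 - <<'E'
from h import *
def go(hy,hh,phi,v=40,**k):
    p,q=bar(hy,hh,phi,**k);bot.line_to(p,v,q);s=bot.read_state();f=np.array(s['contact_force'])
    print(round(phi,3),k,f.round(1),'err',np.round(s['tcp_pos']-p,1),round(s['width'],1));return f
go(44,hz(44,.005,-.5),.005)
for psi in (.03,.06,.09,.12,.15,.18):
    f=go(44,hz(44,.005,-.5),.005,psi=psi)
    if np.linalg.norm(f[:2])>25: print('stop');break
go(44,hz(44,.036,0),.036,20,psi=psi)
bot.move_gripper(34); print(st())
p,q=bar(44,hz(44,.036,0),.036,psi=psi)
bot.line_to(p+[0,0,120],150); bot.move_ptp([400,-420,330],ori(np.pi/2))
im=snap('scene','s5',(290,200,450,320),5); t=snap('top','t5',(225,150,445,300),3.6);print(st())
for o in shims('top',cv2.imread('pics/t5_full.png'),(385,175,440,295)): print([np.round(v,1).tolist() for v in o])
for z in(41,47,52,53): print(z,((proj('scene',slab(150,0,z))-[290,200])*5).round(0))
cv2.imwrite('pics/s5b.png',np.hstack([cv2.resize(im[150:450,100:500],(400,300)),cv2.resize(t[:500],(400,300))]))
E
```

```text
0.005 {} [-0.9  8.3  8.4] err [0.7 0.5 1. ] 21.8
0.005 {'psi': 0.03} [-3.2  7.4  9.6] err [-0.4  0.5  0.6] 21.6
0.005 {'psi': 0.06} [-3.8  7.3  9.6] err [-0.8  0.4  0.6] 21.8
0.005 {'psi': 0.09} [-4.7  7.  10. ] err [-1.3  0.3  0.5] 21.2
0.005 {'psi': 0.12} [-4.5  5.6 11.6] err [-1.7  0.2  0.4] 21.5
0.005 {'psi': 0.15} [-6.   5.6 12.3] err [-2.1  0.1  0.3] 21.3
0.005 {'psi': 0.18} [-6.9  5.  10.7] err [-2.5  0.   0.2] 21.5
0.036 {'psi': 0.18} [-5.1  4.2  8.5] err [-2.4 -0.1  0.2] 21.9
(32.625, array([569.8, -84.8,  21.9]), array([1.7, 0.6, 0.5]), 33.9)
(35.225, array([ 400.6, -419.2,  329.2]), array([ 0.1, -0.1, -0.1]), 34.0)
[[412.4, 197.0], [658.3, -255.1], [41.0, 74.8], 74.4]
[[412.6, 221.2], [585.0, -248.3], [77.4, 41.6], 94.0]
[[407.9, 246.4], [510.9, -227.1], [42.7, 35.0], 164.1]
41 [519. 391.]
47 [520. 386.]
52 [521. 381.]
53 [522. 380.]
```

View pics/s5.png

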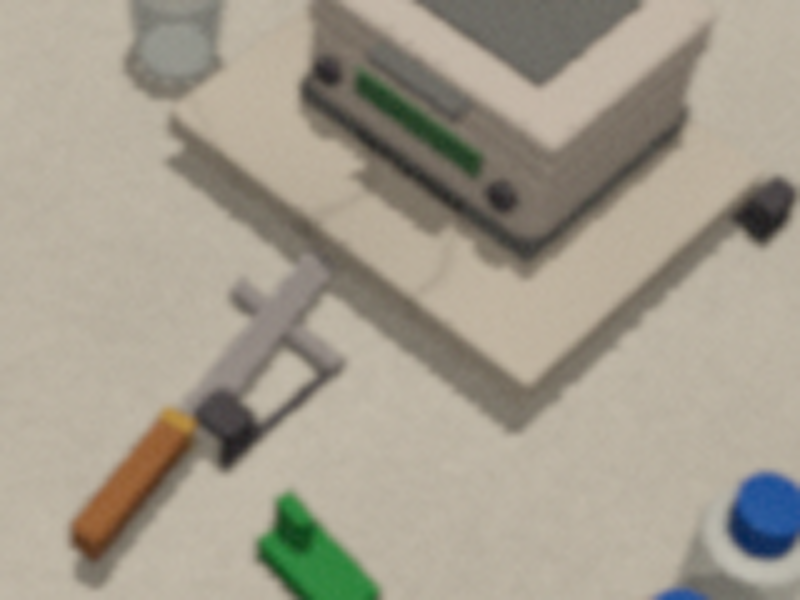

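The bar is hooked under the lip and the slab stays up. Now the shims, starting with the one at (658,−255).

```bash
cat >> h.py <<'E'
def grab(c,yaw):
    """c: shim centre xy, yaw deg; grips the tab from above"""
    y=np.radians(yaw);t=np.array([*(np.array(c)-23*np.array([np.cos(y),np.sin(y)])),25.]);q=ori(y+np.pi/2)
    bot.move_gripper(36,45);bot.move_ptp(t+[0,0,100],q);bot.line_to(t+[0,0,40],200);bot.line_to(t,60)
    bot.move_gripper(5,45);bot.pause(.1);print('gripped',st())
    bot.line_to(t+[0,0,90],150);print('lifted',st())
def put(x):
    q=ori(YAW+np.pi);p=slab(x,-70,115);bot.move_ptp(p,q)
    bot.line_to(slab(x,-70,40),150);bot.line_to(slab(x,-70,26.5),50);print('down',st())
    bot.line_to(slab(x,-22,26.5),50);f0=np.array(bot.read_state()['contact_force']);hit=None
    print('in',st())
    for y in np.arange(-21,-5,1.):
        bot.line_to(slab(x,y,26.5),15);f=np.array(bot.read_state()['contact_force'])-f0
        if f@EY<-3.5: hit=y;break
    print('hit',hit,f.round(1))
    bot.line_to(slab(x,y-2.5,26.5),20);bot.line_to(slab(x,y-2.5,25.2),15)
    bot.move_gripper(30);print('released',st());bot.line_to(slab(x,y-2.5,130),150)
E
python3 - <<'E'
from h import *
grab((658.3,-255),74.4); put(118)
bot.move_ptp(slab(60,-20,260),ori(YAW+np.pi)); snap('top','t6',(220,170,445,300),3.5); snap('scene','s6'); print(st())
for o in shims('top',cv2.imread('pics/t6_full.png'),(385,175,440,295)): print([np.round(v,1).tolist() for v in o])
E
```

```text
gripped (38.7333, array([ 652.5, -277.3,   25.4]), array([ 0.1, -1.1,  1.2]), 11.6)
lifted (39.4833, array([ 651.3, -276.8,  113.8]), array([-0. ,  0.3, -1.2]), 12.1)
down (41.6917, array([669. ,  20.3,  26.3]), array([-0.3, -0.6, -1.2]), 11.5)
in (42.8, array([673.5,  67.9,  26.5]), array([-0.3,  0.3, -2. ]), 12.1)
hit -10.0 [ 1.1 -6.3  1.8]
released (46.9, array([674.4,  77.5,  25.2]), array([-0.4, -1.2,  0.1]), 29.7)
(48.475, array([615.4,  75.3, 258.3]), array([ 0.1,  0.1, -0. ]), 30.2)
[[412.8, 220.9], [585.8, -249.0], [77.4, 39.1], 94.9]
[[415.0, 247.3], [506.6, -247.3], [39.3, 75.9], 82.2]
[[420.0, 277.1], [418.5, -252.7], [75.7, 37.7], 85.9]
```

View pics/s6.png

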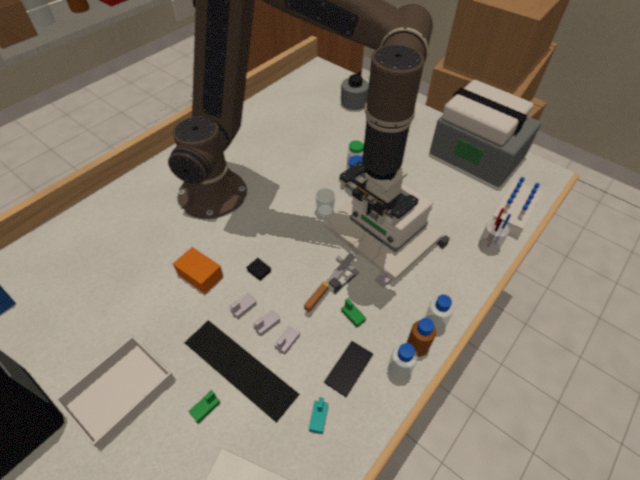

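The first shim is in at (383,280), with its tab close to the slab. Now the next one, then a fresh measurement for each of the others.

```bash
python3 - <<'E'
from h import *
grab((585.8,-249.0),94.9); put(66)
bot.move_ptp(slab(60,-20,260),ori(YAW+np.pi)); snap('top','t7')
S=shims('top',cv2.imread('pics/t7_full.png'),(385,175,440,295))
for o in S: print([np.round(v,1).tolist() for v in o])
w=bot.read_state()
if len(S)==2 and all(70<max(o[2])<82 and 34<min(o[2])<45 for o in S):
    grab(S[0][1],S[0][3]); 
    if 10.5<bot.read_state()['width']<14: put(-66)
    bot.move_ptp(slab(40,-20,260),ori(YAW+np.pi)); snap('top','t8'); snap('scene','s8')
    for o in shims('top',cv2.imread('pics/t8_full.png'),(385,175,440,295)): print([np.round(v,1).tolist() for v in o])
E
```

```text
gripped (52.15, array([ 588.1, -272. ,   25.3]), array([0.6, 0.4, 1.8]), 12.0)
lifted (52.9, array([ 586.9, -271.6,  113.9]), array([-0.1, -0.4, -1.4]), 11.8)
down (55.1083, array([617.7,  25. ,  26.2]), array([ 2.3, -0.1, -2.9]), 11.6)
in (56.2167, array([621.3,  72.7,  26.3]), array([ 0.1,  0.3, -1.7]), 11.8)
hit -11.0 [ 0.8 -4.7  0.8]
released (60.0667, array([622.5,  81.3,  25.2]), array([ 0.4, -0.7, -0.8]), 30.0)
[[415.1, 247.3], [506.6, -247.5], [38.6, 75.3], 82.8]
[[419.9, 277.1], [418.6, -252.3], [75.0, 37.7], 85.9]
gripped (65.275, array([ 504. , -270.4,   25.3]), array([ 0.6, -0.7,  2.3]), 11.6)
lifted (66.025, array([ 502.8, -270.1,  114. ]), array([ 0.1,  0.2, -1. ]), 11.8)
down (68.2667, array([485.8,  36.9,  26.4]), array([ 1.2,  0.7, -0.9]), 11.9)
in (69.375, array([490.1,  84.6,  26.4]), array([ 0.,  0., -1.]), 11.7)
hit -11.0 [ 1.4 -4.2  1.1]
released (73.225, array([491.1,  93.2,  25.2]), array([0.4, 0.5, 0. ]), 29.9)
[[420.0, 277.2], [418.2, -252.5], [38.0, 75.8], 84.9]
```

```bash
python3 - <<'E'
from h import *
grab((418.3,-252.5),85.4)
if 10.5<bot.read_state()['width']<14: put(-118)
bot.move_ptp([400,-420,330],ori(np.pi/2)); 
a=snap('scene','s9',(315,205,415,290),6); t=snap('top','t9',(265,170,405,300),4);print(st())
cv2.imwrite('pics/s9b.png',cv2.convertScaleAbs(np.hstack([cv2.resize(a,(424,360)),cv2.resize(t,(376,360))]),alpha=1.2))
E
```

```text
gripped (78.7083, array([ 416.7, -275.5,   25.2]), array([0.9, 0.6, 1.6]), 11.7)
lifted (79.4583, array([ 415.7, -275.1,  114.2]), array([-0.2, -0.1, -1.1]), 11.9)
down (81.7333, array([434. ,  41.6,  26.4]), array([ 0.4, -0.6, -1.1]), 11.7)
in (82.8417, array([438.3,  89.3,  26.4]), array([ 0.3, -0. , -0.2]), 11.6)
hit -11.0 [ 1.6 -4.2 -0.3]
released (86.6917, array([439.3,  98. ,  25.2]), array([-0.8, -0.3, -1.1]), 30.0)
(89.65, array([ 400.5, -419.2,  329.7]), array([-0.3,  0.2,  0.3]), 30.0)
```

View pics/s9b.png

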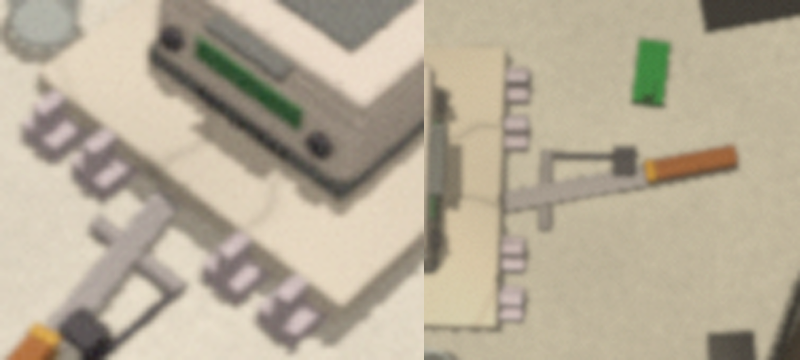

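All four shims are under the edge, two on each side of the bar, and the bar is still hooked. I'll measure the handle, regrip it and let the slab down.

```bash
cat >> h.py <<'E'
def handle(im,box,z,n='top'):
    x0,y0,x1,y1=box;I=cv2.resize(im[y0:y1,x0:x1],None,fx=4,fy=4,interpolation=cv2.INTER_CUBIC)
    L=cv2.cvtColor(I,cv2.COLOR_BGR2LAB).astype(int);m=((L[:,:,2]>146)&(L[:,:,1]>133)).astype(np.uint8)
    c=max(cv2.findContours(m,cv2.RETR_EXTERNAL,cv2.CHAIN_APPROX_NONE)[0],key=cv2.contourArea)
    px=(cv2.boxPoints(cv2.minAreaRect(c))+.5)/4-.5+[x0,y0];P=np.array([onz(n,*p,z)[:2] for p in px])
    e=P[1]-P[0],P[2]-P[1];l=max(e,key=np.linalg.norm)
    return P.mean(0),np.linalg.norm(e[0]),np.linalg.norm(e[1]),np.degrees(np.arctan2(l[1],l[0]))%180
E
python3 - <<'E'
from h import *
print(handle(cv2.imread('pics/t9_full.png'),(330,200,400,260),47))
print(handle(cv2.imread('pics/top0.png'),(430,170,490,300),29))
for psi in(.165,.18):
  p,q=bar(44,hz(44,.036,0),.036,psi=psi,xg=0); print(psi,p.round(1),p+XG*(-np.sin(psi)*EX+np.cos(psi)*EY),np.degrees(YAW+np.pi/2+psi))
E
```

```text
(array([ 567.9406241 , -101.69078075]), np.float64(99.76212960675956), np.float64(22.21111438995773), np.float64(97.0207367799223))
(array([ 446.95647277, -390.13978967]), np.float64(23.738281548206942), np.float64(98.69707208722919), np.float64(2.546078450893475))
0.165 [ 568.3 -104.8   22.8] [566.85493163 -84.88005323  22.79566727] 94.25380361965858
0.18 [ 571.7 -104.5   22.8] [569.91657333 -84.6292269   22.79566727] 95.11324031235482
```

```bash
python3 - <<'E'
from h import *
def go(hy,phi,cl,v=40,psi=0.,x=-8.):
    p,q=bar(hy,hz(hy,phi,cl),phi,x=x,psi=psi);bot.line_to(p,v,q);s=bot.read_state();f=np.array(s['contact_force'])
    print(round(hy,1),round(phi,3),round(psi,2),f.round(1),'err',np.round(s['tcp_pos']-p,1),round(s['width'],1));return f
psi=np.radians(96.6-84.8);c=np.array([567.9,-101.7]);a=YAW+np.pi/2+psi
tcp=c+XG*np.array([np.cos(a),np.sin(a)])
p,_=bar(44,hz(44,.036,0),.036,psi=psi);d=np.r_[tcp-p[:2],0];X=-8+d@EX;H=44+d@EY;print('X,H',X,H,psi)
p,q=bar(H,hz(H,.036,0),.036,psi=psi,x=X)
bot.move_gripper(44,60);bot.move_ptp(p+[0,0,120],q);bot.line_to(p+[0,0,35],150);bot.line_to(p,50)
bot.move_gripper(10,60);bot.pause(.2);print(st())
go(H,.02,-.3,20,psi,X);go(H,.005,-.5,20,psi,X)
for k in np.linspace(psi,0,8)[1:]: go(H,.005,-.5,40,k,X)
snap('top','t10',(265,170,405,300),4)
for phi in(.03,.06,.09,.12,.15,.18): f=go(H,phi,0,15,0,X)
print(X,H,st())
E
```

```text
X,H -17.769089011267344 45.38762555615613 0.20594885173533084
(94.0, array([566.8, -81.6,  22.4]), array([ 4.8, -0.8, -1.5]), 21.9)
45.4 0.02 0.21 [1.2 2.6 7. ] err [1.2 0.3 1. ] 21.9
45.4 0.005 0.21 [0.7 3.2 6.7] err [1.3 0.3 1.1] 21.7
45.4 0.005 0.18 [4.5 1.4 6. ] err [2.4 0.5 1.5] 21.8
45.4 0.005 0.15 [4.7 3.1 5.8] err [2.4 0.6 1.4] 21.3
45.4 0.005 0.12 [5.5 2.3 5.4] err [2.6 0.7 1.4] 21.4
45.4 0.005 0.09 [5.7 3.6 5.6] err [2.9 0.8 1.5] 21.3
45.4 0.005 0.06 [6.  3.5 4.6] err [3.1 0.8 1.5] 21.3
45.4 0.005 0.03 [6.1 4.  5.6] err [3.3 0.9 1.6] 21.3
45.4 0.005 0.0 [7.  4.  5.6] err [3.6 1.  1.6] 21.6
45.4 0.03 0 [7.5 2.5 3.6] err [3.4 0.9 1.4] 21.7
45.4 0.06 0 [7.6 2.1 3.6] err [3.2 0.9 1.4] 21.5
45.4 0.09 0 [7.7 0.4 1.6] err [2.8 0.8 1.2] 21.5
45.4 0.12 0 [2.4 0.2 0.9] err [-0.2  0.1 -0.1] 21.5
45.4 0.15 0 [ 2.3 -0.4  0.7] err [-0.2 -0.1 -0. ] 21.9
45.4 0.18 0 [ 1.3 -1.4  0.8] err [-0.2 -0.  -0. ] 21.1
-17.769089011267344 45.38762555615613 (99.275, array([523.6, -79.2,  41.9]), array([ 1.3, -1.4,  0.8]), 21.1)
```

The slab is down on the shims: the handle load vanished near 0.1 rad. I'll withdraw the bar and measure the mat from an earlier picture that shows it clear.

```bash
python3 - <<'E'
from h import *
X=-17.8
def go(hy,phi,cl,v=40,psi=0.,x=X):
    p,q=bar(hy,hz(hy,phi,cl),phi,x=x,psi=psi);bot.line_to(p,v,q);s=bot.read_state();f=np.array(s['contact_force'])
    print(round(hy,1),round(phi,3),f.round(1),'err',np.round(s['tcp_pos']-p,1),round(s['width'],1));return f
for hy,phi,cl in((45,.22,.5),(44,.27,1),(43,.32,1.5),(40,.36,2),(37,.385,3),(33,.41,3),(29,.42,3),(25,.43,3),(20,.43,3),(14,.43,5),(10,.43,10)): go(hy,phi,cl)
p,q=bar(5,60,.43,x=X);bot.line_to(p,80); p,q=bar(-10,90,0.,x=X);p[2]=140;bot.line_to(p,100,q);print(st())
L=cv2.cvtColor(cv2.imread('pics/t7_full.png'),cv2.COLOR_BGR2LAB)[:,:,0]
m=np.zeros_like(L);m[172:300,430:488]=(L[172:300,430:488]<80)*255
c=max(cv2.findContours(m,cv2.RETR_EXTERNAL,cv2.CHAIN_APPROX_NONE)[0],key=cv2.contourArea)
P=np.array([onz('top',*p,3)[:2] for p in cv2.boxPoints(cv2.minAreaRect(c))]);print('mat',P.round(0).tolist(),P.mean(0).round(1))
bot.move_ptp([440,-300,140],ori(np.pi/2+.04)); snap('top','t11',(380,160,500,310),4);snap('scene','s11',(150,200,450,425),2.6);print(st())
E
```

```text
45 0.22 [ 1.3 -1.6 -0.3] err [-0.3  0.2 -0.2] 21.6
44 0.27 [ 0.9  1.  -0.8] err [-0.4  0.1 -0.4] 21.6
43 0.32 [ 0.9  0.4 -1.1] err [-0.4  0.  -0.5] 21.7
40 0.36 [ 0.4 -0.  -3.6] err [-0.4 -0.1 -0.4] 21.5
37 0.385 [ 0.1 -0.7 -3.2] err [-0.1  0.   0. ] 21.7
33 0.41 [-0.2  0.  -3.2] err [0.1 0.2 0.1] 21.7
29 0.42 [ 0.   0.7 -3.3] err [-0.  -0.1  0.1] 22.0
25 0.43 [ 0.3 -0.  -4. ] err [ 0.  -0.1  0.1] 21.6
20 0.43 [ 0.1  0.4 -3.3] err [-0.1 -0.2  0.1] 21.7
14 0.43 [ 0.3 -0.8 -4. ] err [ 0.1 -0.1  0.2] 21.5
10 0.43 [ 0.3 -0.2 -2.8] err [ 0.2 -0.   0.3] 21.6
(104.0, array([ 517.8, -138.4,  139.4]), array([ 0.1,  0.6, -3.4]), 21.6)
mat [[706.0, -337.0], [712.0, -422.0], [379.0, -427.0], [373.0, -346.0]] [ 542.3 -383. ]
(105.125, array([ 440.6, -299.1,  139.9]), array([-0.4,  0.9, -2.6]), 21.6)
```

View pics/s11.png

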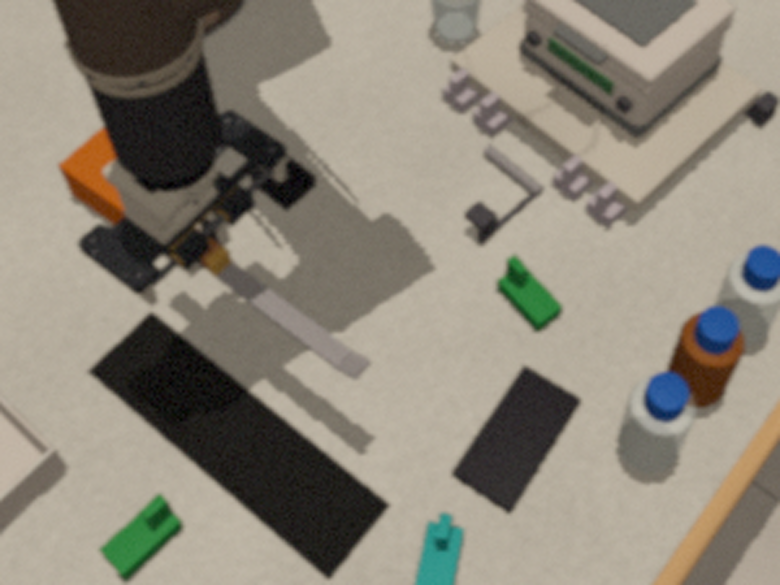

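```bash
python3 - <<'E'
from h import *
sc=lambda u,v,z:onz('scene',150+(u+.5)/2.6-.5,200+(v+.5)/2.6-.5,z)
tp=lambda u,v,z:onz('top',195+(u+.5)/2.66-.5,160+(v+.5)/2.66-.5,z)
for f,cs in((sc,((152,315),(388,505),(331,578),(91,371))),(tp,((684,351),(643,57),(720,50),(765,343)))):
    P=np.array([f(*c,3)[:2] for c in cs]);print(P.round(0).tolist(),P.mean(0).round(1),[np.degrees(np.arctan2(*(P[i]-P[j])[::-1])).round(1) for i,j in((1,0),(2,3))])
# toe tip: scene ray against bar's vertical plane
y=.04;d=np.array([np.cos(y),np.sin(y),0]);n=np.array([-d[1],d[0],0]);o0=np.array([440.6,-299.1,0])
for u,v in((366,366),(349,378),(357,372)):
    o,r=ray('scene',150+(u+.5)/2.6-.5,200+(v+.5)/2.6-.5);t=(n@(o0-o))/(n@r);w=o+t*r;print(w.round(1),(w-o0)@d)
E
```

```text
[[376.0, -346.0], [710.0, -336.0], [714.0, -421.0], [377.0, -430.0]] [ 544.4 -383.2] [np.float64(1.7), np.float64(1.5)]
[[372.0, -343.0], [708.0, -336.0], [710.0, -423.0], [375.0, -432.0]] [ 541.  -383.6] [np.float64(1.3), np.float64(1.5)]
[ 650.  -290.7  157.8] 209.61741241268263
[ 625.1 -291.7   99.6] 184.60432523317226
[ 637.2 -291.2  128.6] 196.75926633363017
```

```bash
python3 - <<'E'
from h import *
y=np.radians(1.5);q=ori(np.pi/2+y);d=np.array([np.cos(y),np.sin(y),0])
t=np.array([542.5,-383.3,0])-70.5*d
bot.line_to([t[0],-299,140],100,q);bot.line_to(t+[0,0,140],120);bot.line_to(t+[0,0,40],100)
for z in(30,22,16,12,9,7,6,5.2):
    bot.line_to(t+[0,0,z],25);s=st();print(z,s[2],s[1])
    if s[2][2]>12: break
bot.pause(.2);bot.move_gripper(34);bot.pause(.3);bot.line_to(t+[0,0,130],120)
bot.move_ptp([400,-100,350],ori(np.pi)); 
a=snap('scene','s12',(150,200,450,425),2.6);snap('top','t12');print(st())
im=cv2.imread('pics/t12_full.png')
print(handle(im,(430,170,490,300),29))
E
```

```text
30 [-0.5 -0.4 -4.4] [ 472.  -385.1   29.8]
22 [ 0.6 -0.  -3.8] [ 471.9 -385.1   21.8]
16 [-0.  -0.5 -3.5] [ 471.9 -385.1   15.7]
12 [-0.2 -0.4 -3.4] [ 471.8 -385.1   11.8]
9 [ 0.2  0.1 -3.1] [ 471.9 -385.1    8.8]
7 [-0.1  0.1 -2.4] [ 471.9 -385.1    6.8]
6 [-0.3 -0.7 -2. ] [ 472.2 -385.2    6.1]
5.2 [-1.5  0.  -0.9] [ 472.1 -385.2    5.4]
(114.0083, array([ 400.1, -100.4,  349.1]), array([ 0.1,  0. , -0.2]), 34.1)
(array([ 450.27786281, -384.06465345]), np.float64(23.555073968318382), np.float64(99.1109778133356), np.float64(179.52465946427117))
```

View pics/s12.png

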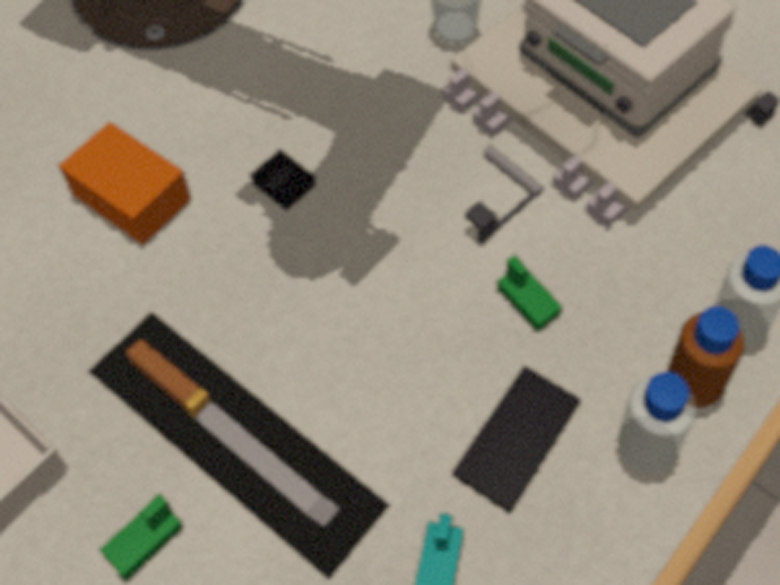

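```bash
python3 - <<'E'
from h import *
bot.move_ptp([400,-420,350],ori(np.pi/2));a=snap('scene','s13',(315,190,415,290),6);t=snap('top','t13',(205,175,315,300),4)
cv2.imwrite('pics/c13.png',cv2.convertScaleAbs(np.hstack([cv2.resize(a,(450,450)),cv2.resize(t,(350,450))]),alpha=1.2))
print(((proj('scene',slab(150,0,47))-[315,190])*4.5).round(0)); print(st())
E
```

```text
[356. 392.]
(115.325, array([ 400.5, -419. ,  350.4]), array([-0.4,  0.6,  0.1]), 34.2)
```

View pics/c13.png

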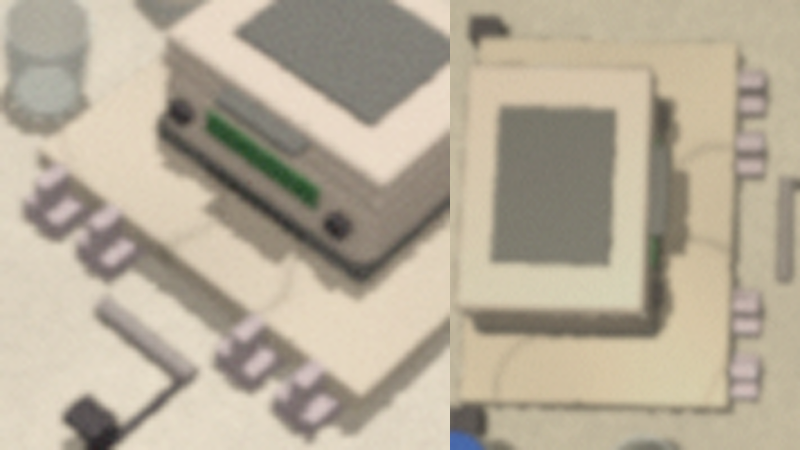

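The last crop shows all four tabs beside the slab edge, the lid shut and the slab corner at the level position (about (358,395), predicted (356,392)). I'll hand the job in.

```bash
python3 -c "
from plant import bot
print(bot.close_job())"
```

```text
the job is handed in; nothing more can be done
None
```

The job is done and handed in at about 115 s; no verdict was reported.

- **Lid:** I pressed it shut first, stopping at about 8 N on its stop. The later pictures show it still closed.
- **Slab and shims:** I levered the slab up with the pry bar and hooked the bar under the keeper's lip. All four shims went in at about −118, −66, +66 and +118 mm along the edge. I pushed each until its tab touched the slab lightly (about 4–6 N), then backed it off 2.5 mm.
- **Letting down:** I swung the bar back out and lowered the slab slowly onto the shims. The load on the handle vanished as the slab landed.
- **Bar:** It lies flat along its mat, with its middle within about 2 mm of the mat's middle and its direction within about 2° of the mat's. The two direction readings differed by that much.

The last pictures show all four tabs beside the slab edge and the slab about level. The other things on the bench look untouched. The tab gaps and the level were judged from force contact and coarse images of roughly 3 mm per pixel. No check failed, and I saw no knocked shim and no slackened grip.

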